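# Load the view stage and hold its tray tilted for the camera

## Task

Move the gold-plated module, the black chip tray and the copper heat-sink mount from the blue mat into the tray of the tilting view stage, each flat and face up on the tray floor, while the tray lies level. Then swing the tray up smoothly (the black bar on its near edge is for lifting it), never letting it drop, until its yellow pointer lines up with the red index arm on the quadrant, and finish while still holding it at that angle for the camera, with the parts lying in the tray. Do not shift the red index or the other things on the bench.

Things in the scene. Friction and masses are not known exactly. Their poses are not given: they have to be found in the camera images.
- module_center (a point): Centre of the gold-plated electronics module, an open shallow box 46 (its x) x 28 (its y) x 10 mm high, 45 g, walls solid enough to grip across the 28 mm width. A thin pin stands 6 mm out of each short end. It starts lying face up on the blue mat (mat surface 2 mm above the bench); z axis up.
- chips_center (a point): Centre of the black chip tray with 5 x 5 small grey chips in its top, 51 x 51 x 10 mm high, 25 g, sides along its x and y. It starts lying face up on the blue mat; z axis up.
- heatsink_center (a point): Centre of the copper heat-sink mount, a solid block 32 (its x) x 24 (its y) x 16 mm high with a small white tile on top, about 105 g. It starts lying face up on the blue mat; z axis up. Which of the three parts lies in which place on the mat varies.
- tray_floor (a point): Centre of the tray's grey floor (tacky liner), 55 mm above the bench when level. Inside 130 (its x) x 200 mm (its y); rim 3 mm thick, 8 mm above the floor. Axes tilt with the tray: x from bar to hinge (away from the robot), y along the hinge to the left, z out of the floor. The stage's place and yaw vary. Camera behind the hinge: lens 170 mm farther in x, 40 mm to the left, 170 mm above the bench.
- tray_bar (a point): Middle of the round black lifting bar, 12 mm thick, 122 mm long along the tray's y, 113 mm from tray_floor along the tray's -x and level with the floor. Two arms 114 mm apart join it to the tray, with an open 39 mm gap to the rim between them and nothing below. Pinch it from above (fingers closing along the tray's x) or hook it; it turns between the pads as the tray swings. Axes as tray_floor.
- tray_hinge (a point): Middle of the tray's hinge axis, 50 mm above the bench; the axis is the tray's y. From here the bar lies 193 mm along the tray's -x and 5 mm along its z.
- tray (a joint): Tilt of the tray in rad: 0 lying level on its stops, growing as the bar edge is lifted (the tray then faces the camera behind it); stop at 1.3. The hinge is nearly free: the empty tray (0.35 to 0.55 kg) falls back at once when let go.
- index (a joint): Tilt of the red index arm in rad, on the tray's own hinge axis and in the same sense as joint tray: the marked angle. It is set at the start (about 0.30 to 0.56) and stiff; the tray is at the mark when joint tray equals it.
- index_tip (a point): Tip of the red index arm, 95 mm from the hinge axis along the arm's -x, 131 mm to the right (-y) of the tray's middle. Its x axis points from tip to hinge: parallel to the tray's x axis when the tray is at the mark. The yellow pointer on the tray's right edge (108 mm from the hinge) then stands just beyond the tip.
- gelbox: Bystander: white box with a pale blue lid, 47 x 47 x 24 mm, on the blue mat. Origin at the centre of its underside.
- spool: Bystander: gold wire spool, 50 mm across, 24 mm high, on the blue mat. Origin at the centre of its underside.
- tweezers: Bystander: steel tweezers, 120 mm long, lying on the bench at the right. Origin near the middle, at the underside.
- driver: Bystander: screwdriver with a red handle, 160 mm long, lying on the bench at the right. Origin at the underside.
- solvent: Bystander: white bottle with a blue cap, 52 mm across, 130 mm high, on the bench to the right of the stage. Origin at the centre of its underside.
- dish: Bystander: shallow glass dish, 90 mm across, 15 mm high, behind the stage's left side and the mat. Origin at the centre of its underside.
- swabs: Bystander: clear jar with a green cap, 42 mm across, 75 mm high, behind the mat. Origin at the centre of its underside.

How it is judged:
On the way, in this order (a step that is already met when the one before it is completed fails the run):
1. all three parts lie released, flat and side by side on the floor of the tray while the tray is level (within 0.05 rad) (x of module_center in the frame of tray_floor between -0.066 and 0.066 m and y of module_center in the frame of tray_floor between -0.101 and 0.101 m and z of module_center in the frame of tray_floor between 0.001 and 0.009 m and angle between the z axis of each of module_center, chips_center, heatsink_center and the z axis of tray_floor, either way round below 0.15 rad and x of chips_center in the frame of tray_floor between -0.066 and 0.066 m and y of chips_center in the frame of tray_floor between -0.101 and 0.101 m and z of chips_center in the frame of tray_floor between 0.001 and 0.009 m and x of heatsink_center in the frame of tray_floor between -0.066 and 0.066 m and y of heatsink_center in the frame of tray_floor between -0.101 and 0.101 m and z of heatsink_center in the frame of tray_floor between 0.004 and 0.012 m and contact force between the fingers and module below 0.2 N and contact force between the fingers and chips below 0.2 N and contact force between the fingers and heatsink below 0.2 N and linear speed of each of module, chips, heatsink below 0.03 m/s and value of joint tray below 0.05 rad), for 0.2 s.
2. the tray is held by the fingers at the red index, within 0.07 rad (angle between the x axis of tray_floor and the x axis of index_tip, either way round below 0.07 rad and contact force between the fingers and tray above 1 N), for 0.3 s.
At the end, for the whole second after the job is handed in: The tray is held still by the robot's fingers (at least 1 N on the tray) at the angle of the red index, within 0.07 rad (4 degrees), with all three parts at rest, flat on its floor inside the rim and not held by the fingers (all of step 2 and velocity of joint tray between -0.05 and 0.05 rad/s and x of module_center in the frame of tray_floor between -0.066 and 0.066 m and y of module_center in the frame of tray_floor between -0.101 and 0.101 m and z of module_center in the frame of tray_floor between 0.001 and 0.009 m and angle between the z axis of each of module_center, chips_center, heatsink_center and the z axis of tray_floor, either way round below 0.15 rad and x of chips_center in the frame of tray_floor between -0.066 and 0.066 m and y of chips_center in the frame of tray_floor between -0.101 and 0.101 m and z of chips_center in the frame of tray_floor between 0.001 and 0.009 m and x of heatsink_center in the frame of tray_floor between -0.066 and 0.066 m and y of heatsink_center in the frame of tray_floor between -0.101 and 0.101 m and z of heatsink_center in the frame of tray_floor between 0.004 and 0.012 m and contact force between the fingers and module below 0.2 N and contact force between the fingers and chips below 0.2 N and contact force between the fingers and heatsink below 0.2 N and linear speed of each of module, chips, heatsink below 0.03 m/s); the arm keeps its last pose, push and grip.
It fails at once if a bystander is shifted by more than 20 mm (distance of any of gelbox, spool, tweezers, driver, solvent, dish, swabs from where it was at the start of the episode above 0.02 m).
It fails at once if the red index is shifted (its tip by more than 6 mm) (distance of index_tip from where it was at the start of the episode above 0.006 m).
It fails at once if a part is tipped over (more than 63 degrees) (angle between any of module_center, chips_center, heatsink_center's own z axis and vertical above 1.1 rad).
It fails at once if the tray is let drop or jerked (faster than 2 rad/s) (velocity of joint tray above 2 rad/s or velocity of joint tray below -2 rad/s).
It also fails if it takes over 72 s, if anything falls off the work surface, if the arm or the gripper's body presses on something with over 40 N, if the wrist force passes 120 N, or if a joint passes its speed limit or range.

## Robot

A 6-joint arm with a two-finger parallel gripper is mounted at the origin on the work surface. World frame = base frame: x ahead of the robot, y to its left, z up, the work surface at z = 0. Lengths are in m, angles in rad, forces in N, time in s.
With the tool pointing down it reaches from about 0.2 to 0.875 m from the base axis. Payload 3.4 kg.
Tool frame: the origin (TCP) lies midway between the tips of the shut fingers; the grasp point (between the pads) lies 19 mm behind it (ctrl.tcp_to_grasp is the distance from the TCP to the grasp point, in m); z points along the fingers, y is the line along which they close (so a half turn about z gives the same grasp; the last joint's range is limited). The gripper opens to 94 mm and grips with 3 to 60 N. Pads are 16 mm wide; open, the fingers measure 119 mm over their backs; the gripper's body (75 mm by 177 mm) begins 78 mm behind the grasp point.
Start: joints at [1.138, 0.276, 1.505, -0, 1.361, -0.121], TCP at [0.176, 0.547, 0.205] pointing down, gripper open.
Joint ranges: [-2.89, 2.89], [-0.75, 2.08], [0.22, 2.7], [-1.18, 4.32], [0.11, 2.71], [-2.7, 2.7]. Speed limits (rad/s): [2.57, 2.57, 3.14, 3.14, 3.14, 3.14].

## Interface

Orientations are given as a 3x3 rotation matrix whose columns are the frame's x, y, z axes.
In Python, from rig import ctrl gives the robot as it stands.
- The arm moves only by the tool step_arm, never from a script. Its argument "steps" is a list of rows, each a list of 7 numbers: the finger opening in cm, from 0 to 9.4, then the shift along the world's x, y, z in cm, then the turn, a rotation vector about the world's x, y, z in degrees. A call has 1 to 5 rows; each row shifts and turns the commanded pose from where the row before left it; what a row does not reach is not made up. A row lasts 1/10 s, in which the tool goes at most 50 mm and 8.59 degrees, less where a joint would pass 70% of its speed; a pose out of reach is approached as far as the arm can. A call with a gripper value outside its range is refused whole. The fingers move at their own pace and stop on an object; "grip_force" is the grip in N (left out, the last holds). Time passes only in rows, so rows that do not move let the fingers close. It gives the time, the measured TCP pose, the force, the opening and the grip force at its end, in the units of the state.
- ctrl.state(): the state, without advancing time (a new reading comes with each control period).
- ctrl.camera(name): name is "scene" or "top" or "wrist"; returns the picture (480x640x3 uint8, red, green, blue); there is no depth.
- ctrl.get_calibration(name): a dict with "camera_matrix" (3x3 intrinsics, pixels), "extrinsics" (4x4, takes a point from camera to world coordinates); the wrist camera has in their place "hand_eye" (4x4, takes a point from camera to tool coordinates, whose origin is the TCP and whose axes are the flange's). Camera axes: x right, y down, z forward; pixel columns grow to the right and rows downward; lengths in m; the calibration is good to about 2 mm. A picture is of the moment at which its call begins: read the wrist's pose just before it. get_calibration takes no time and is no camera call.
- ctrl.hand_in(): hands the job in; it is judged then, once.
The state is a dict: "clock": time; "joint_positions": joint angles; "joint_vel": joint speeds; "joint_torque": joint torques, N m; "tool_pos": TCP position; "eef_rot": TCP orientation; "ft_force": force on the tool from outside, world axes, zero at the start; "torque": the same for the moment, N m; "width": finger opening in m; "grip_force": force on a finger pad.
Only numpy, scipy, OpenCV 4.12 (cv2) and the standard library are available. Lean on these libraries where they do the work, as an engineer would, in place of code of your own. Each camera call takes 0.05 s, during which the arm holds its last target. There are 200 camera calls.

## Working session

There is one attempt and no reset: what is moved stays moved. The work goes in short steps, Python scripts to look and compute and a tool call to move; the robot and the scene stay as the last step left them, time stands still between calls to the robot, and variables do not carry over. Pictures are saved under pics/ and viewed, at most 10 in all, crops included, and the job is handed in when it is done.

Besides the shell and the picture viewer there is one more tool, called after "Request:" by a JSON object that holds its "fn" and its "kwargs". step_arm: Moves the arm, as the interface text tells. Its arguments: {"type":"object","properties":{"steps":{"type":"array","items":{"type":"array","items":{"type":"number"}}},"grip_force":{"type":"number"}},"required":["steps"]}

```bash
mkdir -p pics; ls; python3 - <<'E'
from rig import ctrl
import cv2,numpy as np
np.set_printoptions(precision=4,suppress=True)
for n in ("scene","top","wrist"):
    cv2.imwrite(f"pics/{n}0.png",ctrl.camera(n)[:,:,::-1])
    print(n,ctrl.get_calibration(n))
s=ctrl.state();print(s)
E
```

```text
pics
scene {'camera_matrix': array([[570.9039,   0.    , 322.5951],
       [  0.    , 570.9039, 255.6228],
       [  0.    ,   0.    ,   1.    ]]), 'extrinsics': array([[ 0.9068,  0.3109, -0.2847,  0.9694],
       [ 0.4216, -0.6791,  0.6009, -0.8235],
       [-0.0065, -0.6649, -0.7469,  1.0498],
       [ 0.    ,  0.    ,  0.    ,  1.    ]])}
top {'camera_matrix': array([[448.1972,   0.    , 324.0513],
       [  0.    , 448.1972, 242.1051],
       [  0.    ,   0.    ,   1.    ]]), 'extrinsics': array([[-0.0073, -0.989 ,  0.1479,  0.4117],
       [-1.    ,  0.0072, -0.0012, -0.0101],
       [ 0.0001, -0.1479, -0.989 ,  1.0413],
       [ 0.    ,  0.    ,  0.    ,  1.    ]])}
wrist {'camera_matrix': array([[372.6045,   0.    , 320.0701],
       [  0.    , 372.6045, 247.2599],
       [  0.    ,   0.    ,   1.    ]]), 'hand_eye': array([[ 0.001 , -0.9668, -0.2557,  0.0739],
       [ 1.    ,  0.0009,  0.0005, -0.0019],
       [-0.0002, -0.2557,  0.9668, -0.1801],
       [ 0.    ,  0.    ,  0.    ,  1.    ]])}
{'clock': 0.15, 'joint_positions': array([ 1.138 ,  0.2764,  1.5058, -0.0001,  1.3607, -0.121 ]), 'joint_vel': array([ 0.0006, -0.0019, -0.0037,  0.0001,  0.0011,  0.0008]), 'joint_torque': array([  0.0009, -40.4928, -23.743 ,   0.0701,   0.0316,  -0.0001]), 'tool_pos': array([0.1763, 0.5469, 0.2048]), 'eef_rot': array([[-0.9518,  0.3068, -0.0005],
       [ 0.3068,  0.9518, -0.0012],
       [ 0.0001, -0.0013, -1.    ]]), 'ft_force': array([ 0.0017,  1.4321, -0.5566]), 'torque': array([ 0.0453, -0.0073,  0.0524]), 'grip_force': 0.0, 'width': 0.09364105653436554}
```

View pics/top0.png

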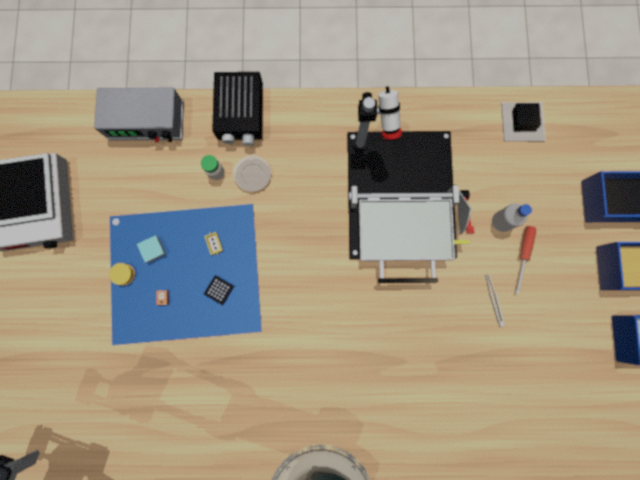

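View pics/scene0.png

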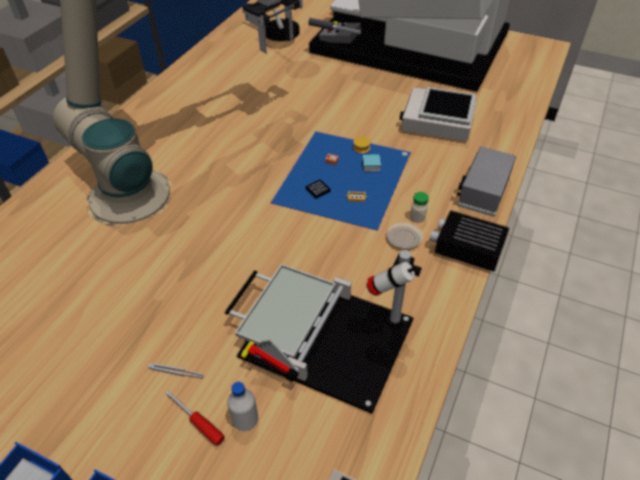

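View pics/wrist0.png

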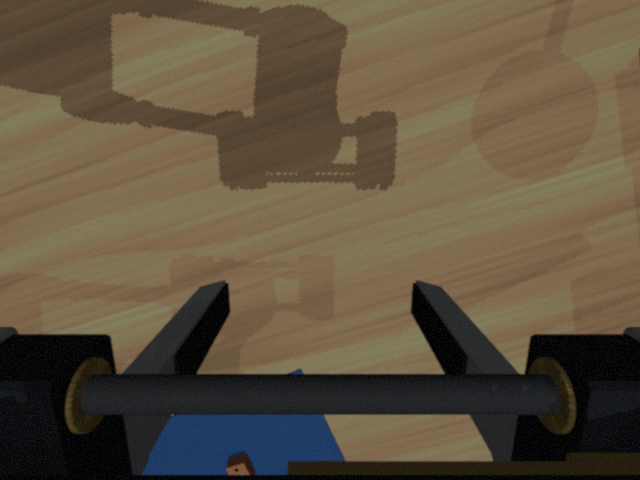

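The top view shows the module at about (213,243), the chip tray at (219,290) and the heat sink at (162,298). The gel box is at (151,250) and the spool at (121,274). The tray floor is centred near (406,230), the bar at (408,280), and the red index tip and yellow pointer are near (465,230–241). I'll measure these next.

```bash
cat > h.py <<'E'
from rig import ctrl
import cv2,numpy as np
np.set_printoptions(precision=4,suppress=True)
def ray(n,uv,state=None):
    c=ctrl.get_calibration(n);K=c["camera_matrix"]
    if n=="wrist":
        T=np.eye(4);T[:3,:3]=state["eef_rot"];T[:3,3]=state["tool_pos"];E=T@c["hand_eye"]
    else:E=c["extrinsics"]
    uv=np.atleast_2d(uv).astype(float)
    d=np.c_[uv,np.ones(len(uv))]@np.linalg.inv(K).T@E[:3,:3].T
    return E[:3,3],d
def plane(n,uv,z,state=None):
    o,d=ray(n,uv,state);return o+d*((z-o[2])/d[:,2])[:,None]
def blobs(mask,amin):
    c,_=cv2.findContours(mask.astype(np.uint8),cv2.RETR_EXTERNAL,cv2.CHAIN_APPROX_NONE)
    return [k for k in c if cv2.contourArea(k)>=amin]
def rect(P):
    (c,s,a)=cv2.minAreaRect((P[:,:2]*1000).astype(np.float32));return np.array(c)/1000,s,a
E
python3 - <<'E'
from h import *
im=cv2.imread("pics/top0.png");hsv=cv2.cvtColor(im,cv2.COLOR_BGR2HSV);H,S,V=[hsv[:,:,i].astype(int) for i in range(3)]
mat=(H>100)&(H<125)&(S>120)
m=np.zeros_like(mat);m[205:345,108:262]=1
c=max(blobs(mat&m,100),key=cv2.contourArea);hull=cv2.convexHull(c);mm=cv2.fillConvexPoly(np.zeros(mat.shape,np.uint8),hull,1)
mm=cv2.erode(mm,np.ones((5,5)))
for b in blobs((mm>0)&~mat,25):
    u=b[:,0].mean(0).round(); 
    b=b[:,0]
    print(u,[ (rect(plane("top",b,z))) for z in (0.012,)], im[int(u[1]),int(u[0])])
print(rect(plane("top",hull[:,0],.002)))
# tray floor
tr=(S<45)&(V>150);k=np.zeros_like(tr);k[185:270,350:465]=1
b=max(blobs(tr&k,500),key=cv2.contourArea)[:,0];print("tray",rect(plane("top",b,.055)))
bar=(V<60);k=np.zeros_like(bar);k[272:290,370:445]=1
b=max(blobs(bar&k,50),key=cv2.contourArea)[:,0];print("bar",rect(plane("top",b,.055)),b.min(0),b.max(0))
a=cv2.resize(im[180:300,340:490],None,fx=5,fy=5,interpolation=cv2.INTER_CUBIC)
sc=cv2.imread("pics/scene0.png");
cv2.imwrite("pics/top_c.png",a);cv2.imwrite("pics/scene_c.png",cv2.resize(sc[250:390,220:370],None,fx=5,fy=5,interpolation=cv2.INTER_CUBIC)[:600])
E
```

```text
[162. 297.] [(array([0.4418, 0.3596]), (32.33173751831055, 36.22453308105469), 89.57930755615234)] [178 181 187]
[218. 290.] [(array([0.4577, 0.2313]), (49.265586853027344, 48.417964935302734), 60.5272102355957)] [128 121 118]
[123. 274.] [(array([0.4965, 0.449 ]), (54.57422637939453, 50.60953903198242), 3.1481168270111084)] [ 96 176 188]
[151. 249.] [(array([0.5528, 0.3901]), (54.457435607910156, 54.350364685058594), 26.613283157348633)] [186 185 141]
[213. 243.] [(array([0.5653, 0.246 ]), (60.773277282714844, 34.185611724853516), 19.829404830932617)] [127 129 130]
(array([0.4981, 0.3148]), (294.1907958984375, 334.6343078613281), 4.619804382324219)
tray (array([ 0.5924, -0.1935]), (190.4119415283203, 245.3623504638672), 0.17119692265987396)
bar (array([ 0.4738, -0.1753]), (87.99999237060547, 4.387906074523926), 89.5794448852539) [379 279] [419 281]
```

View pics/top_c.png

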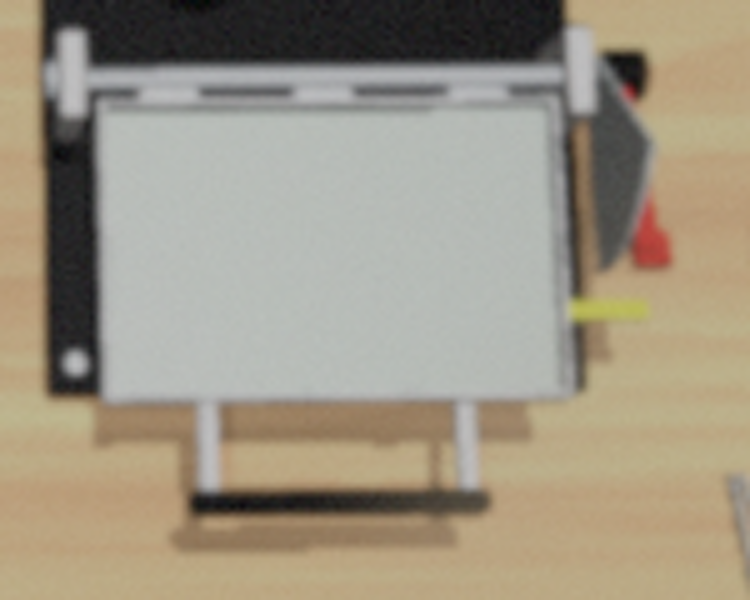

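View pics/scene_c.png

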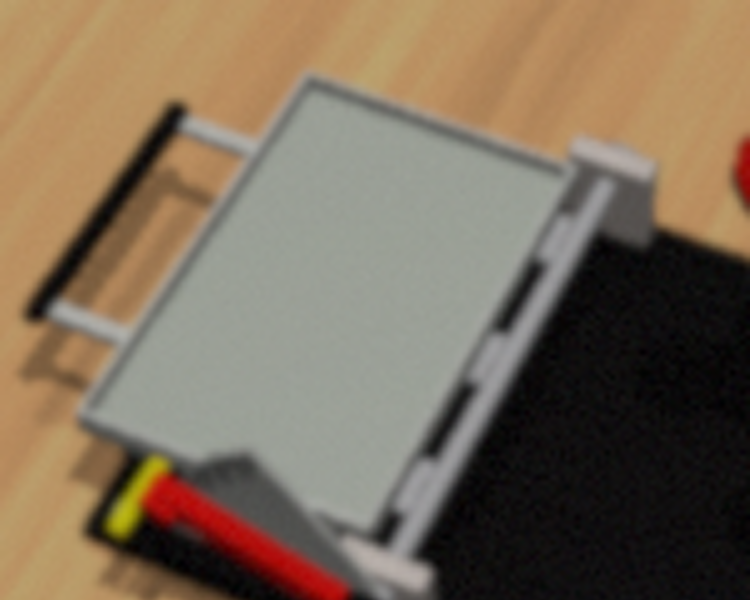

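The crops show the level tray and its bar, with crop ends at (190,503) and (490,501). The red index tip is near (653,265) in the top crop and (150,485) in the scene crop. I'll fit the tray pose and index angle from both cameras.

```bash
python3 - <<'E'
from h import *
from scipy.optimize import least_squares
def proj(n,P):
    c=ctrl.get_calibration(n);E=np.linalg.inv(c["extrinsics"]);q=c["camera_matrix"]@(E[:3,:3]@P+E[:3,3]);return q[:2]/q[2]
T=lambda u,v:np.array([u/5+340-.4,v/5+180-.4]); S=lambda u,v:np.array([u/5+220-.4,v/5+250-.4])
obs=[("top",T(190,502),(-.113,.061,0)),("top",T(490,500),(-.113,-.061,0)),
("top",T(98,400),(-.068,.103,.008)),("top",T(579,393),(-.068,-.103,.008)),("top",T(97,98),(.068,.103,.008)),("top",T(560,95),(.068,-.103,.008)),
("scene",S(178,105),(-.113,.061,0)),("scene",S(40,315),(-.113,-.061,0)),("scene",S(308,75),(-.068,.103,.008)),("scene",S(80,414),(-.068,-.103,.008)),("scene",S(573,170),(.068,.103,.008))]
tips=[("top",T(653,265)),("scene",S(152,488))]
def W(p,q):
    c,s=np.cos(p[2]),np.sin(p[2]);return np.array([p[0]+c*q[0]-s*q[1],p[1]+s*q[0]+c*q[1],.055+q[2]])
def f(p):
    r=[proj(n,W(p,q))-o for n,o,q in obs]
    t=p[3];q=(.08-.095*np.cos(t),-.131,-.005+.095*np.sin(t))
    r+=[proj(n,W(p,q))-o for n,o in tips]
    return np.concatenate(r)
s=least_squares(f,[.58,-.18,0,.4],loss="soft_l1");print(s.x);print(f(s.x).reshape(-1,2))
print("bar",W(s.x,(-.113,0,0)),"hinge",W(s.x,(.08,0,-.005)))
E
```

```text
[ 0.586  -0.1949 -0.0026  0.3356]
[[ 2.4437  0.4352]
 [-2.036   0.5692]
 [ 1.6768  0.1523]
 [-0.6558  1.1061]
 [ 0.8478  0.1231]
 [ 0.2344  0.2961]
 [ 0.2932  2.0345]
 [-0.2032 -0.404 ]
 [ 0.2102 -0.6816]
 [-0.6886 -0.1018]
 [ 1.4757 -0.2556]
 [-1.4329 -0.9627]
 [ 1.8062  0.8962]]
bar [ 0.473  -0.1947  0.055 ] hinge [ 0.666  -0.1951  0.05  ]
```

Request:
{"fn": "step_arm", "kwargs": {"steps": [[9.4,3.7,-2.9,0.5,0,0,1.8],[9.4,3.7,-2.9,0.5,0,0,1.8],[9.4,3.7,-2.9,0.5,0,0,1.8],[9.4,3.7,-2.9,0.5,0,0,1.8],[9.4,3.7,-2.9,0.5,0,0,1.8]]}}

```text
clock: 0.65
tool_pos: [0.3624, 0.4009, 0.2305]
eef_rot: [[-0.988, 0.152, -0.0], [0.152, 0.988, -0.0], [0.0, -0.0, -1.0]]
ft_force: [0.3, 0.8, -0.4]
width: 0.094
grip_force: 0.0
```

Request:
{"fn": "step_arm", "kwargs": {"steps": [[9.4,3.7,-2.9,0.5,0,0,1.8],[9.4,3.7,-2.9,0.5,0,0,1.8],[9.4,3.7,-2.9,0.5,0,0,1.8],[9.4,3.7,-2.9,0.5,0,0,1.8],[9.4,3.7,-2.9,0.5,0,0,1.8]]}}

```text
clock: 1.15
tool_pos: [0.5475, 0.2558, 0.2554]
eef_rot: [[-1.0, -0.003, -0.0], [-0.003, 1.0, 0.0], [0.0, 0.0, -1.0]]
ft_force: [0.0, 0.4, 0.8]
width: 0.094
grip_force: 0.0
```

Request:
{"fn": "step_arm", "kwargs": {"steps": [[9.4,0,0,0,0,0,0],[9.4,0,0,0,0,0,0]]}}

```text
clock: 1.35
tool_pos: [0.5467, 0.2566, 0.2547]
eef_rot: [[-1.0, 0.0, -0.002], [0.0, 1.0, 0.0], [0.002, 0.0, -1.0]]
ft_force: [-0.9, 0.5, 0.8]
width: 0.0942
grip_force: 0.0
```

```bash
python3 - <<'E'
from h import *
s=ctrl.state();print(s["tool_pos"],s["eef_rot"],s["clock"],s["joint_positions"])
im=ctrl.camera("wrist")[:,:,::-1].copy();cv2.imwrite("pics/w1.png",im)
hsv=cv2.cvtColor(im,cv2.COLOR_BGR2HSV);H,S,V=[hsv[:,:,i].astype(int) for i in range(3)]
mat=(H>100)&(H<125)&(S>120)
c=max(blobs(mat,100),key=cv2.contourArea);mm=cv2.fillConvexPoly(np.zeros(mat.shape,np.uint8),cv2.convexHull(c),1)
mm=cv2.erode(mm,np.ones((7,7)))
for b in blobs((mm>0)&~mat,150):
    b=b[:,0];u=b.mean(0).round();print(u,rect(plane("wrist",b,.012,s)),rect(plane("wrist",b,.018,s)))
E
```

```text
[0.5467 0.2566 0.2547] [[-1.      0.0001 -0.0018]
 [ 0.0001  1.      0.0002]
 [ 0.0018  0.0002 -1.    ]] 1.35 [ 0.3231  0.299   1.3509  0.0008  1.4933 -1.2477]
[311. 231.] (array([0.5635, 0.2439]), (59.0573844909668, 30.832839965820312), 20.578214645385742) (array([0.5622, 0.244 ]), (58.21963119506836, 30.395477294921875), 20.578250885009766)
[436. 220.] (array([0.5516, 0.3875]), (53.751060485839844, 50.55951690673828), 26.126802444458008) (array([0.5505, 0.3856]), (52.988609313964844, 49.84234619140625), 26.12678337097168)
[497. 169.] (array([0.495 , 0.4485]), (53.348907470703125, 51.26618957519531), 4.0883588790893555) (array([0.4947, 0.4457]), (52.59213638305664, 50.53895950317383), 4.088383197784424)
[296. 134.] (array([0.4563, 0.2294]), (50.010982513427734, 49.43931579589844), 59.548099517822266) (array([0.4565, 0.2298]), (49.301551818847656, 48.738014221191406), 59.548099517822266)
[415. 118.] (array([0.4394, 0.357 ]), (34.53036880493164, 28.165822982788086), 3.249255657196045) (array([0.4398, 0.3555]), (34.040531158447266, 27.766321182250977), 3.2492241859436035)
```

View pics/w1.png

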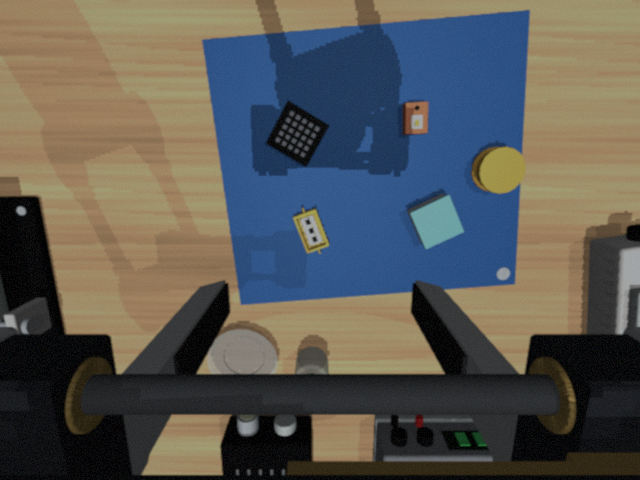

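The wrist view shows the module at (311,231), the chips at (296,134) and the heat sink at (415,118), all well separated. I'm picking the module first.

Request:
{"fn": "step_arm", "kwargs": {"steps": [[6,0.4,-0.3,-4.5,0,0,5.1],[6,0.4,-0.3,-4.5,0,0,5.1],[6,0.4,-0.3,-4.5,0,0,5.2],[6,0.45,-0.36,-4.5,0,0,5.2],[6,0,0,-4,0,0,0]]}}

```text
clock: 1.9
tool_pos: [0.5611, 0.2457, 0.0337]
eef_rot: [[-0.934, -0.357, -0.001], [-0.357, 0.934, 0.0], [0.001, 0.0, -1.0]]
ft_force: [-0.1, 0.3, 0.4]
width: 0.0608
grip_force: 0.0
```

Request:
{"fn": "step_arm", "kwargs": {"steps": [[6,0,0,-2.2,0,0,0],[6,0,0,-0.75,0,0,0],[6,0,0,0,0,0,0]]}}

```text
clock: 2.2
tool_pos: [0.5614, 0.2456, 0.0054]
eef_rot: [[-0.935, -0.356, -0.002], [-0.356, 0.935, -0.0], [0.002, 0.0, -1.0]]
ft_force: [0.5, 1.0, 0.0]
width: 0.0601
grip_force: 0.0
```

Request:
{"fn": "step_arm", "kwargs": {"steps": [[2,0,0,0,0,0,0],[2,0,0,0,0,0,0],[2,0,0,0,0,0,0],[2,0,0,0,0,0,0],[2,0,0,0,0,0,0]], "grip_force": 15}}

```text
clock: 2.7
tool_pos: [0.5633, 0.2448, 0.0068]
eef_rot: [[-0.935, -0.354, 0.001], [-0.354, 0.935, 0.001], [-0.001, 0.0, -1.0]]
ft_force: [-0.9, -0.8, 3.8]
width: 0.0277
grip_force: 15.0
```

Request:
{"fn": "step_arm", "kwargs": {"steps": [[2,0,0,1.5,0,0,0],[2,0,0,3.5,0,0,0],[2,0,0,4,0,0,0],[2,0,-2,3,0,0,0],[2,0.3,-4.5,0,0,0,-3]]}}

```text
clock: 3.2
tool_pos: [0.5692, 0.1823, 0.131]
eef_rot: [[-0.952, -0.307, 0.01], [-0.307, 0.952, 0.004], [-0.011, 0.0, -1.0]]
ft_force: [1.3, -0.2, -0.4]
width: 0.028
grip_force: 15.0
```

Request:
{"fn": "step_arm", "kwargs": {"steps": [[2,0.4,-4.5,0,0,0,-3.5],[2,0.4,-4.5,0,0,0,-3.5],[2,0.4,-4.5,0,0,0,-3.5],[2,0.4,-4.5,0,0,0,-3.5],[2,0.4,-4.5,0,0,0,-3.5]]}}

```text
clock: 3.7
tool_pos: [0.5857, -0.0472, 0.1261]
eef_rot: [[-1.0, -0.001, 0.0], [-0.001, 1.0, 0.0], [-0.0, 0.0, -1.0]]
ft_force: [0.5, 0.1, -0.1]
width: 0.0276
grip_force: 15.0
```

Request:
{"fn": "step_arm", "kwargs": {"steps": [[2,0,-4.5,0,0,0,0],[2,0,-4.5,0,0,0,0],[2,0,-4.5,0,0,0,0],[2,0,-2.8,0,0,0,0],[2,0,0,0,0,0,0]]}}

```text
clock: 4.2
tool_pos: [0.5858, -0.2126, 0.1257]
eef_rot: [[-1.0, 0.0, 0.0], [0.0, 1.0, -0.002], [-0.0, -0.002, -1.0]]
ft_force: [0.1, 0.9, -1.2]
width: 0.0273
grip_force: 15.0
```

```bash
python3 - <<'E'
from h import *
s=ctrl.state();print(s["tool_pos"],s["width"],s["eef_rot"])
im=ctrl.camera("wrist")[:,:,::-1].copy();cv2.imwrite("pics/w2.png",im)
E
```

```text
[ 0.5858 -0.2126  0.1257] 0.027322631396820417 [[-1.      0.0004  0.0003]
 [ 0.0004  1.     -0.0017]
 [-0.0003 -0.0017 -1.    ]]
```

View pics/w2.png

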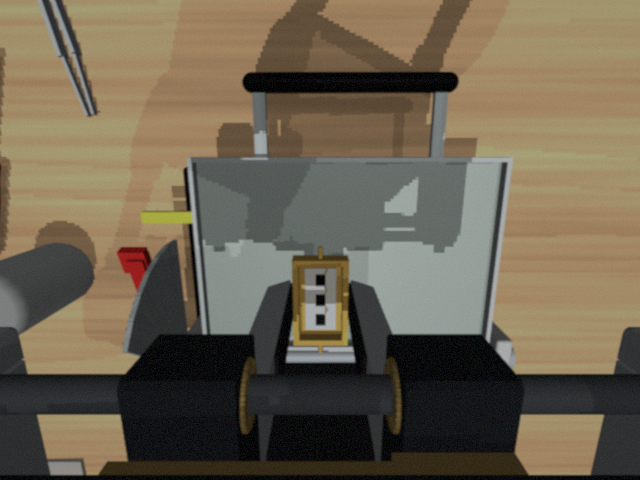

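The wrist view shows the module held square above the tray, with near rim corners at (190,158) and (511,158) and bar ends at (243,82) and (458,82). The red tip is at about (120,250). I'll use these to refine the tray pose.

```bash
python3 - <<'E'
from h import *
s=ctrl.state()
print(plane("wrist",[(190,158),(511,158)],.063,s));print(plane("wrist",[(245,82),(457,82)],.055,s))
print(plane("wrist",[(118,249),(146,249)],.085,s),plane("wrist",[(142,217)],.05,s))
print(plane("wrist",[(320,305)],.075,s))
E
```

```text
[[ 0.5168 -0.2943  0.063 ]
 [ 0.5165 -0.0908  0.063 ]]
[[ 0.4709 -0.2587  0.055 ]
 [ 0.4706 -0.1266  0.055 ]]
[[ 0.5707 -0.3358  0.085 ]
 [ 0.5707 -0.3186  0.085 ]] [[ 0.5571 -0.3355  0.05  ]]
[[ 0.6119 -0.2118  0.075 ]]
```

Request:
{"fn": "step_arm", "kwargs": {"steps": [[2,-0.1,0.2,-3,0,0,0],[2,0,0,-2.4,0,0,0],[2,0,0,-0.8,0,0,0],[2,0,0,-0.3,0,0,0],[2,0,0,0,0,0,0]]}}

```text
clock: 4.75
tool_pos: [0.5854, -0.2057, 0.0614]
eef_rot: [[-1.0, -0.005, 0.001], [-0.005, 1.0, 0.0], [-0.001, 0.0, -1.0]]
ft_force: [-0.4, -0.1, -0.9]
width: 0.028
grip_force: 15.0
```

Request:
{"fn": "step_arm", "kwargs": {"steps": [[2,0,0,-0.15,0,0,0],[2,0,0,0,0,0,0],[4.2,0,0,0,0,0,0],[4.2,0,0,0,0,0,0],[4.2,0,0,0,0,0,0]]}}

```text
clock: 5.25
tool_pos: [0.5851, -0.2064, 0.0598]
eef_rot: [[-1.0, -0.004, 0.001], [-0.004, 1.0, -0.0], [-0.001, -0.0, -1.0]]
ft_force: [0.1, -0.3, 0.3]
width: 0.0419
grip_force: 0.0
```

Request:
{"fn": "step_arm", "kwargs": {"steps": [[4.2,0,0,1.5,0,0,0],[4.2,0,0,3,0,0,0],[6,0,0,3,0,0,0],[6,-0.7,3.8,0,0,0,-2],[6,-0.9,3.8,0,0,0,-2]]}}

```text
clock: 5.75
tool_pos: [0.57, -0.1307, 0.1358]
eef_rot: [[-0.998, 0.07, 0.003], [0.07, 0.998, -0.001], [-0.003, -0.001, -1.0]]
ft_force: [0.4, 0.2, 0.1]
width: 0.059
grip_force: 0.0
```

```bash
python3 - <<'E'
from h import *
s=ctrl.state();print(s["tool_pos"],s["width"],s["eef_rot"],s["clock"])
im=ctrl.camera("wrist")[:,:,::-1].copy();cv2.imwrite("pics/w3.png",im)
hsv=cv2.cvtColor(im,cv2.COLOR_BGR2HSV);H,S,V=[hsv[:,:,i].astype(int) for i in range(3)]
g=(H>15)&(H<32)&(S>140)
for b in blobs(g,150):
    b=b[:,0];print(b.mean(0),rect(plane("wrist",b,.065,s)))
E
```

```text
[ 0.57   -0.1307  0.1358] 0.05899858492427049 [[-0.9976  0.0695  0.0033]
 [ 0.0695  0.9976 -0.0008]
 [-0.0033 -0.0006 -1.    ]] 5.75
[395.9139 466.9945] (array([ 0.7505, -0.0766]), (356.1068420410156, 24.245254516601562), 86.09553527832031)
[473.7421 410.1719] (array([ 0.7014, -0.0224]), (19.077909469604492, 48.04253387451172), 86.80409240722656)
[167.2291 411.1382] (array([ 0.6826, -0.2617]), (51.61587142944336, 21.03598976135254), 3.0091185569763184)
[173.9846 368.0308] (array([ 0.6489, -0.2508]), (16.499160766601562, 22.5764217376709), 20.718109130859375)
[467.2697 367.7566] (array([ 0.6652, -0.0265]), (23.24899673461914, 16.17797088623047), 57.68748092651367)
[214.7559 277.937 ] (array([ 0.5852, -0.2059]), (47.00651550292969, 27.76326560974121), 0.03926107659935951)
[ 61.4362 252.4362] (array([ 0.5534, -0.3129]), (7.55687141418457, 28.34490203857422), 0.2496824413537979)
```

Request:
{"fn": "step_arm", "kwargs": {"steps": [[7.2,-1.2,4,0,0,0,-3],[7.2,-1.2,4,0,0,0,-3],[7.2,-1.3,4,0,0,0,-3],[7.2,-1.3,4,0,0,0,-3],[7.2,-1.3,4,0,0,0,-3]]}}

```text
clock: 6.3
tool_pos: [0.5053, 0.071, 0.1347]
eef_rot: [[-0.946, 0.324, 0.0], [0.324, 0.946, 0.0], [-0.0, 0.0, -1.0]]
ft_force: [0.4, 0.1, -0.1]
width: 0.072
grip_force: 0.0
```

Request:
{"fn": "step_arm", "kwargs": {"steps": [[7.2,-1.3,4,0,0,0,-3],[7.2,-1.3,4,0,0,0,-3],[7.2,-1.2,4,0,0,0,-3],[7.2,-1.2,4,0,0,0,-2.5],[7.2,0,0,0,0,0,0]]}}

```text
clock: 6.8
tool_pos: [0.4543, 0.2337, 0.1347]
eef_rot: [[-0.866, 0.5, -0.0], [0.5, 0.866, 0.002], [0.001, 0.002, -1.0]]
ft_force: [0.3, -1.3, -0.9]
width: 0.0721
grip_force: 0.0
```

Request:
{"fn": "step_arm", "kwargs": {"steps": [[7.2,0,0,-4,0,0,0],[7.2,0,0,-4,0,0,0],[7.2,0,0,-3,0,0,0],[7.2,0,0,0,0,0,0]]}}

```text
clock: 7.2
tool_pos: [0.4529, 0.2277, 0.0212]
eef_rot: [[-0.864, 0.504, -0.008], [0.504, 0.864, -0.003], [0.005, -0.007, -1.0]]
ft_force: [-0.5, -0.1, -0.6]
width: 0.0719
grip_force: 0.0
```

Request:
{"fn": "step_arm", "kwargs": {"steps": [[7.2,0.2,0,-1.2,0,0,0],[7.2,0,0,-0.5,0,0,0],[7.2,0,0,0,0,0,0]]}}

```text
clock: 7.5
tool_pos: [0.4586, 0.2296, 0.0079]
eef_rot: [[-0.864, 0.504, 0.001], [0.504, 0.864, 0.0], [-0.001, 0.001, -1.0]]
ft_force: [-0.1, -1.1, -0.2]
width: 0.0724
grip_force: 0.0
```

Request:
{"fn": "step_arm", "kwargs": {"steps": [[4.5,0,0,0,0,0,0],[4.5,0,0,0,0,0,0],[4.5,0,0,0,0,0,0],[4.5,0,0,0,0,0,0]], "grip_force": 15}}

```text
clock: 7.9
tool_pos: [0.4583, 0.2299, 0.0081]
eef_rot: [[-0.864, 0.504, 0.001], [0.504, 0.864, 0.0], [-0.001, 0.001, -1.0]]
ft_force: [-0.5, -0.7, 3.1]
width: 0.0506
grip_force: 15.0
```

Request:
{"fn": "step_arm", "kwargs": {"steps": [[4.5,0,0,1.5,0,0,0],[4.5,0,0,4,0,0,0],[4.5,0,0,4,0,0,0],[4.5,0.5,-1.5,2.5,0,0,0],[4.5,1.3,-4,0,0,0,3]]}}

```text
clock: 8.4
tool_pos: [0.4784, 0.177, 0.1317]
eef_rot: [[-0.891, 0.453, 0.009], [0.453, 0.891, 0.003], [-0.006, 0.007, -1.0]]
ft_force: [1.2, -0.4, -0.7]
width: 0.0505
grip_force: 15.0
```

Request:
{"fn": "step_arm", "kwargs": {"steps": [[4.5,1.4,-4.1,0,0,0,3.5],[4.5,1.4,-4.1,0,0,0,3.5],[4.5,1.4,-4.1,0,0,0,3.5],[4.5,1.4,-4.1,0,0,0,3.5],[4.5,1.4,-4.1,0,0,0,3.5]]}}

```text
clock: 8.9
tool_pos: [0.5461, -0.0319, 0.1276]
eef_rot: [[-0.986, 0.167, 0.0], [0.167, 0.986, 0.0], [-0.0, 0.0, -1.0]]
ft_force: [-0.1, 0.6, -0.5]
width: 0.0505
grip_force: 15.0
```

Request:
{"fn": "step_arm", "kwargs": {"steps": [[4.5,1.4,-4.1,0,0,0,3.5],[4.5,1.4,-4.1,0,0,0,3.5],[4.5,1.1,-3.1,0,0,0,2.8],[4.5,0,0,0,0,0,0],[4.5,0,0,0,0,0,0]]}}

```text
clock: 9.4
tool_pos: [0.5844, -0.1434, 0.127]
eef_rot: [[-1.0, 0.001, -0.001], [0.001, 1.0, 0.001], [0.001, 0.001, -1.0]]
ft_force: [0.5, 0.7, -0.9]
width: 0.0506
grip_force: 15.0
```

Request:
{"fn": "step_arm", "kwargs": {"steps": [[4.5,0,0,-3,0,0,0],[4.5,0,0,-2.4,0,0,0],[4.5,0,0,-0.8,0,0,0],[4.5,0,0,-0.2,0,0,0],[4.5,0,0,0,0,0,0]]}}

```text
clock: 9.9
tool_pos: [0.5852, -0.1426, 0.0641]
eef_rot: [[-1.0, -0.001, 0.001], [-0.001, 1.0, -0.0], [-0.001, -0.0, -1.0]]
ft_force: [-0.3, 0.5, 0.4]
width: 0.0507
grip_force: 15.0
```

Request:
{"fn": "step_arm", "kwargs": {"steps": [[4.5,0,0,-0.25,0,0,0],[4.5,0,0,-0.1,0,0,0],[6,0,0,0,0,0,0],[6,0,0,0,0,0,0],[6,0,0,0,0,0,0]]}}

```text
clock: 10.4
tool_pos: [0.585, -0.1434, 0.0602]
eef_rot: [[-1.0, -0.0, 0.0], [-0.0, 1.0, -0.0], [-0.0, -0.0, -1.0]]
ft_force: [-0.4, 0.2, -0.5]
width: 0.0598
grip_force: 0.0
```

Request:
{"fn": "step_arm", "kwargs": {"steps": [[6,0,0,1.5,0,0,0],[6,0,0,3,0,0,0],[6,0,0,3,0,0,0],[6,-1,3.5,0,0,0,0],[6,-1,3.5,0,0,0,0]]}}

```text
clock: 10.9
tool_pos: [0.5657, -0.0735, 0.1362]
eef_rot: [[-1.0, 0.002, 0.003], [0.002, 1.0, -0.0], [-0.003, -0.0, -1.0]]
ft_force: [-0.3, 0.2, 0.7]
width: 0.0599
grip_force: 0.0
```

Request:
{"fn": "step_arm", "kwargs": {"steps": [[6,-1.2,4.3,0,0,0,0],[6,-1.2,4.3,0,0,0,0],[6,-1.2,4.3,0,0,0,0],[6,-1.2,4.3,0,0,0,0],[6,-1.2,4.3,0,0,0,0]]}}

```text
clock: 11.4
tool_pos: [0.5043, 0.1432, 0.1351]
eef_rot: [[-1.0, -0.0, 0.0], [-0.0, 1.0, 0.0], [-0.0, 0.0, -1.0]]
ft_force: [0.1, 0.1, -0.3]
width: 0.06
grip_force: 0.0
```

Request:
{"fn": "step_arm", "kwargs": {"steps": [[5,-1.2,4.3,0,0,0,0.5],[5,-1.2,4.3,0,0,0,0.5],[5,-1.2,4.3,0,0,0,0.5],[5,-1.2,4.3,0,0,0,0.5],[5,-1.2,4.1,0,0,0,0.5]]}}

```text
clock: 11.9
tool_pos: [0.4442, 0.3565, 0.1351]
eef_rot: [[-0.999, -0.045, 0.0], [-0.045, 0.999, 0.0], [-0.0, 0.0, -1.0]]
ft_force: [-0.2, 0.2, -0.3]
width: 0.0501
grip_force: 0.0
```

Request:
{"fn": "step_arm", "kwargs": {"steps": [[5,0,0,0,0,0,0.5],[5,0,0,0,0,0,0]]}}

```text
clock: 12.1
tool_pos: [0.4445, 0.3551, 0.1348]
eef_rot: [[-0.998, -0.055, -0.0], [-0.055, 0.998, -0.001], [0.0, -0.001, -1.0]]
ft_force: [-0.0, -1.2, 0.3]
width: 0.0498
grip_force: 0.0
```

```bash
python3 - <<'E'
from h import *
s=ctrl.state();print(s["tool_pos"],s["width"],s["eef_rot"],s["clock"])
im=ctrl.camera("wrist")[:,:,::-1].copy()
hsv=cv2.cvtColor(im,cv2.COLOR_BGR2HSV);H,S,V=[hsv[:,:,i].astype(int) for i in range(3)]
g=(H<18)&(S>90)&(V>60)
mat=(H>100)&(H<125)&(S>120)
c=max(blobs(mat,100),key=cv2.contourArea);mm=cv2.fillConvexPoly(np.zeros(mat.shape,np.uint8),cv2.convexHull(c),1)
for b in blobs((mm>0)&g,100):
    b=b[:,0];print(b.mean(0),rect(plane("wrist",b,.018,s)))
t=ctrl.camera("top")[:,:,::-1].copy()
a=np.hstack([cv2.resize(im,(400,300)),cv2.resize(t[185:285,345:478],(400,300),interpolation=cv2.INTER_CUBIC)]);cv2.imwrite("pics/chk.png",a)
E
```

```text
[0.4445 0.3551 0.1348] 0.049839330757162216 [[-0.9985 -0.0554 -0.0001]
 [-0.0554  0.9985 -0.0008]
 [ 0.0001 -0.0008 -1.    ]] 12.1
[324.5781 236.2344] (array([0.4385, 0.3569]), (32.77359390258789, 22.76515007019043), 2.8774240016937256)
```

View pics/chk.png

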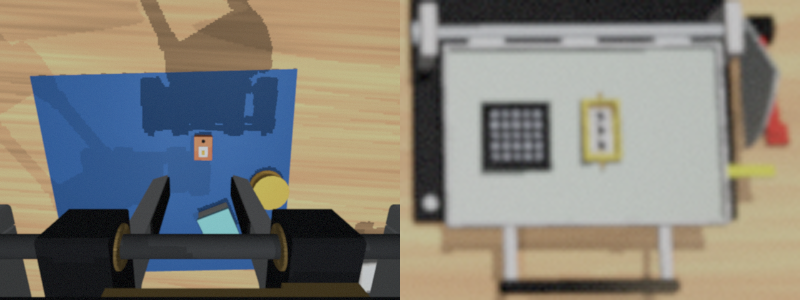

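The chips and module lie flat in the tray with clear space between them. The heat sink is at (324,236), so I'm descending on it.

Request:
{"fn": "step_arm", "kwargs": {"steps": [[5,-0.6,0.2,-4,0,0,0],[5,0,0,-4,0,0,0],[5,0,0,-3,0,0,0],[5,0,0,-1.7,0,0,0],[5,0,0,0,0,0,0]]}}

```text
clock: 12.7
tool_pos: [0.4377, 0.3538, 0.0056]
eef_rot: [[-0.999, -0.05, -0.005], [-0.05, 0.999, -0.003], [0.005, -0.003, -1.0]]
ft_force: [-0.2, -0.0, 0.2]
width: 0.0503
grip_force: 0.0
```

Request:
{"fn": "step_arm", "kwargs": {"steps": [[2,0,0,0,0,0,0],[2,0,0,0,0,0,0],[2,0,0,0,0,0,0],[2,0,0,0,0,0,0]], "grip_force": 20}}

```text
clock: 13.1
tool_pos: [0.4398, 0.3573, 0.0093]
eef_rot: [[-0.999, -0.053, 0.002], [-0.053, 0.999, 0.002], [-0.002, 0.002, -1.0]]
ft_force: [0.3, 0.5, 3.0]
width: 0.0236
grip_force: 20.0
```

Request:
{"fn": "step_arm", "kwargs": {"steps": [[2,0,0,1.5,0,0,0],[2,0,0,4,0,0,0],[2,0,0,4,0,0,0],[2,0.3,-2,3.5,0,0,0],[2,1.1,-4.6,0.5,0,0,0]]}}

```text
clock: 13.6
tool_pos: [0.4556, 0.294, 0.1481]
eef_rot: [[-0.998, -0.057, 0.009], [-0.057, 0.998, 0.006], [-0.01, 0.006, -1.0]]
ft_force: [1.4, -0.9, -0.8]
width: 0.0237
grip_force: 20.0
```

Request:
{"fn": "step_arm", "kwargs": {"steps": [[2,1.1,-4.6,0,0,0,-0.6],[2,1.1,-4.6,0,0,0,-0.6],[2,1.1,-4.6,0,0,0,-0.6],[2,1.1,-4.6,0,0,0,-0.6],[2,1.1,-4.6,0,0,0,-0.6]]}}

```text
clock: 14.1
tool_pos: [0.5079, 0.059, 0.1435]
eef_rot: [[-1.0, -0.001, 0.001], [-0.001, 1.0, 0.0], [-0.001, 0.0, -1.0]]
ft_force: [1.0, 0.2, -1.0]
width: 0.0235
grip_force: 20.0
```

Request:
{"fn": "step_arm", "kwargs": {"steps": [[2,1.1,-4.6,0,0,0,0],[2,1.1,-4.6,0,0,0,0],[2,1.1,-4.6,0,0,0,0],[2,1.1,-4.6,0,0,0,0],[2,0,0,0,0,0,0]]}}

```text
clock: 14.6
tool_pos: [0.5537, -0.1293, 0.1432]
eef_rot: [[-1.0, 0.004, 0.002], [0.004, 1.0, -0.004], [-0.002, -0.004, -1.0]]
ft_force: [1.0, 0.8, -0.6]
width: 0.0239
grip_force: 20.0
```

```bash
python3 - <<'E'
from h import *
s=ctrl.state();print(s["tool_pos"],s["width"],s["eef_rot"],s["clock"])
o,d=ray("scene",(268.6,339.6))
for y in (-.305,-.32): print(o+d[0]*(y-o[1])/d[0][1])
E
```

```text
[ 0.5537 -0.1293  0.1432] 0.023855536703608092 [[-1.      0.0044  0.0025]
 [ 0.0044  1.     -0.0038]
 [-0.0025 -0.0038 -1.    ]] 14.6
[ 0.6042 -0.305   0.1007]
[ 0.6148 -0.32    0.1282]
```

Request:
{"fn": "step_arm", "kwargs": {"steps": [[2,0.9,-4.3,0,0,0,0],[2,0.9,-4.3,0,0,0,0],[2,0.8,-4.2,0,0,0,0],[2,0,0,-2,0,0,0],[2,0,0,-3,0,0,0]]}}

```text
clock: 15.1
tool_pos: [0.5794, -0.2527, 0.0943]
eef_rot: [[-1.0, 0.001, 0.004], [0.001, 1.0, -0.002], [-0.004, -0.002, -1.0]]
ft_force: [0.1, -0.1, -1.8]
width: 0.0237
grip_force: 20.0
```

Request:
{"fn": "step_arm", "kwargs": {"steps": [[2,0,0,-2,0,0,0],[2,0,0,-0.6,0,0,0],[2,0,0,0,0,0,0],[2,0,0,0,0,0,0]]}}

```text
clock: 15.5
tool_pos: [0.5787, -0.2512, 0.0682]
eef_rot: [[-1.0, -0.001, 0.002], [-0.001, 1.0, -0.001], [-0.002, -0.001, -1.0]]
ft_force: [0.8, -0.5, -1.8]
width: 0.0237
grip_force: 20.0
```

Request:
{"fn": "step_arm", "kwargs": {"steps": [[2,0,-0.7,0,0,0,0],[2,0,0,-0.3,0,0,0],[2,0,0,-0.2,0,0,0],[2,0,0,0,0,0,0]]}}

```text
clock: 15.9
tool_pos: [0.5781, -0.2586, 0.0623]
eef_rot: [[-1.0, -0.0, 0.001], [-0.0, 1.0, -0.0], [-0.001, -0.0, -1.0]]
ft_force: [0.5, -0.9, 0.4]
width: 0.0234
grip_force: 20.0
```

Request:
{"fn": "step_arm", "kwargs": {"steps": [[3.6,0,0,0,0,0,0],[3.6,0,0,0,0,0,0],[3.6,0,0,0,0,0,0],[3.6,0,0,1.5,0,0,0],[3.6,0,0,3,0,0,0]]}}

```text
clock: 16.4
tool_pos: [0.5761, -0.2571, 0.105]
eef_rot: [[-1.0, -0.001, -0.005], [-0.001, 1.0, 0.003], [0.005, 0.003, -1.0]]
ft_force: [-0.3, -0.4, 0.3]
width: 0.0359
grip_force: 0.0
```

Request:
{"fn": "step_arm", "kwargs": {"steps": [[3.6,0,0,3.5,0,0,0],[3.6,0,0,3,0,0,0],[3.6,-1.2,0.7,0,0,0,-8],[3.6,-1.2,0.7,0,0,0,-8],[3.6,-1.2,0.7,0,0,0,-8]]}}

```text
clock: 16.9
tool_pos: [0.5416, -0.237, 0.1723]
eef_rot: [[-0.911, 0.411, 0.001], [0.411, 0.911, -0.0], [-0.001, 0.0, -1.0]]
ft_force: [-0.1, -0.3, -0.3]
width: 0.0361
grip_force: 0.0
```

Request:
{"fn": "step_arm", "kwargs": {"steps": [[3.6,-1.2,0.7,0,0,0,-8],[3.6,-1.2,0.7,0,0,0,-8],[3.6,-1.2,0.7,0,0,0,-8],[3.6,-1.2,0.7,0,0,0,-8],[3.6,-1.2,0.7,0,0,0,-8]]}}

```text
clock: 17.4
tool_pos: [0.4813, -0.2019, 0.172]
eef_rot: [[-0.434, 0.901, 0.0], [0.901, 0.434, 0.0], [-0.0, 0.0, -1.0]]
ft_force: [0.0, -0.9, -0.1]
width: 0.036
grip_force: 0.0
```

Request:
{"fn": "step_arm", "kwargs": {"steps": [[3.6,-1.1,0.8,0,0,0,-8],[3.6,0,0,0,0,0,-8],[3.6,0,0,0,0,0,-8],[3.6,0,0,0,0,0,-2],[3.6,0,0,0,0,0,0]]}}

```text
clock: 17.9
tool_pos: [0.4708, -0.1942, 0.1721]
eef_rot: [[-0.001, 1.0, 0.0], [1.0, 0.001, -0.0], [-0.0, 0.0, -1.0]]
ft_force: [0.0, -0.1, -0.3]
width: 0.0359
grip_force: 0.0
```

```bash
python3 - <<'E'
from h import *
s=ctrl.state();print(s["tool_pos"],s["width"],s["eef_rot"],s["clock"])
im=ctrl.camera("wrist")[:,:,::-1].copy()
t=ctrl.camera("top")[:,:,::-1].copy()
a=np.hstack([cv2.resize(im,(400,300)),cv2.resize(t[185:285,345:478],(400,300),interpolation=cv2.INTER_CUBIC)]);cv2.imwrite("pics/chk2.png",a)
E
```

```text
[ 0.4708 -0.1942  0.1721] 0.03588138892722211 [[-0.0009  1.      0.0003]
 [ 1.      0.0009 -0.0001]
 [-0.0001  0.0003 -1.    ]] 17.9
```

View pics/chk2.png

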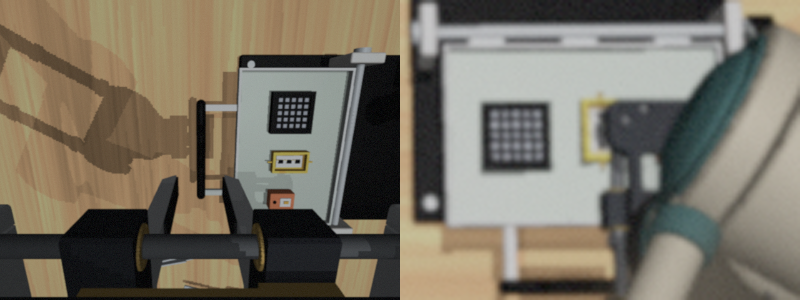

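The wrist view shows all three parts lying flat in the tray, and the bar at u≈200 (half scale) is centred between the fingers. I'm descending onto the bar.

Request:
{"fn": "step_arm", "kwargs": {"steps": [[4.2,0,0,-4,0,0,0],[4.2,0,0,-4,0,0,0],[4.2,0,0,-3.5,0,0,0],[4.2,0,0,-2.1,0,0,0],[4.2,0,0,0,0,0,0]]}}

```text
clock: 18.5
tool_pos: [0.4686, -0.193, 0.0332]
eef_rot: [[-0.001, 1.0, -0.006], [1.0, 0.001, 0.003], [0.003, -0.006, -1.0]]
ft_force: [-0.1, -0.3, -0.2]
width: 0.042
grip_force: 0.0
```

Request:
{"fn": "step_arm", "kwargs": {"steps": [[0.5,0,0,0,0,0,0],[0.5,0,0,0,0,0,0],[0.5,0,0,0,0,0,0],[0.5,0,0,0,0,0,0],[0.5,0,0,0,0,0,0]], "grip_force": 15}}

```text
clock: 19.0
tool_pos: [0.4718, -0.1947, 0.037]
eef_rot: [[-0.001, 1.0, 0.002], [1.0, 0.001, -0.001], [-0.001, 0.002, -1.0]]
ft_force: [0.7, 0.4, 4.3]
width: 0.0115
grip_force: 15.0
```

Request:
{"fn": "step_arm", "kwargs": {"steps": [[0.5,0.02,0,0.3,0,0,0],[0.5,0.03,0,0.4,0,0,0],[0.5,0.04,0,0.6,0,0,0],[0.5,0.06,0,0.62,0,0,0]]}}

```text
clock: 19.4
tool_pos: [0.4731, -0.1947, 0.0556]
eef_rot: [[-0.001, 1.0, 0.001], [1.0, 0.001, -0.001], [-0.001, 0.001, -1.0]]
ft_force: [3.3, -1.7, -4.6]
width: 0.012
grip_force: 15.0
```

Request:
{"fn": "step_arm", "kwargs": {"steps": [[0.5,0.07,0,0.48,0,0,0],[0.5,0.08,0,0.48,0,0,0],[0.5,0.09,0,0.47,0,0,0],[0.5,0.1,0,0.47,0,0,0]]}}

```text
clock: 19.8
tool_pos: [0.4762, -0.1946, 0.0746]
eef_rot: [[-0.001, 1.0, 0.001], [1.0, 0.001, -0.001], [-0.001, 0.001, -1.0]]
ft_force: [3.6, -2.6, -5.6]
width: 0.0111
grip_force: 15.0
```

Request:
{"fn": "step_arm", "kwargs": {"steps": [[0.5,0.12,0,0.47,0,0,0],[0.5,0.13,0,0.47,0,0,0],[0.5,0.13,0,0.46,0,0,0],[0.5,0.14,0,0.46,0,0,0],[0.5,0,0,0,0,0,0]]}}

```text
clock: 20.3
tool_pos: [0.4811, -0.1946, 0.0934]
eef_rot: [[-0.001, 1.0, 0.0], [1.0, 0.001, -0.001], [-0.001, 0.0, -1.0]]
ft_force: [2.9, -3.7, -4.7]
width: 0.0115
grip_force: 15.0
```

```bash
python3 - <<'E'
from h import *
s=ctrl.state();print(s["tool_pos"],s["width"],s["grip_force"],s["ft_force"],s["clock"])
sc=ctrl.camera("scene")[:,:,::-1].copy();t=ctrl.camera("top")[:,:,::-1].copy();cv2.imwrite("pics/s3.png",sc);cv2.imwrite("pics/t3.png",t)
a=cv2.resize(sc[250:370,220:340],(400,400),interpolation=cv2.INTER_CUBIC);b=cv2.resize(t[180:280,400:500],(400,400),interpolation=cv2.INTER_CUBIC)
cv2.imwrite("pics/chk3.png",np.hstack([a,b]))
E
```

```text
[ 0.4811 -0.1946  0.0934] 0.011482786116444819 14.999346435070038 [ 2.8789 -3.6989 -4.7283] 20.3
```

View pics/chk3.png

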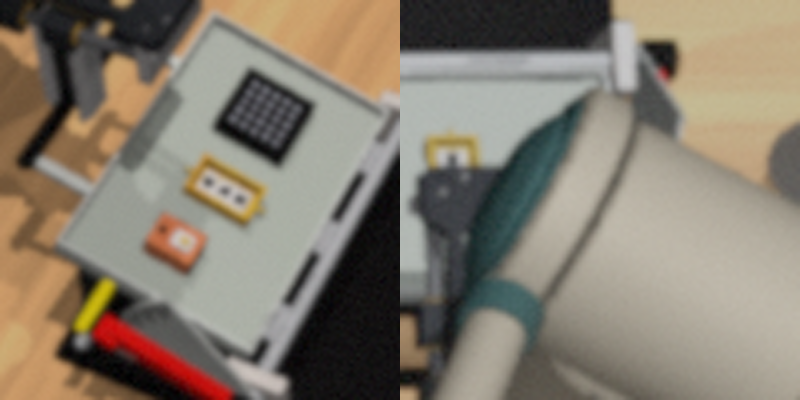

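The scene view shows the tray up with the parts in place. The yellow pointer at (95,310) sits just before or at the red tip at (100,325), so the angle is close to the mark. I'll measure the index angle numerically, back-projecting the red arm onto its own vertical plane.

```bash
python3 - <<'E'
from h import *
def vplane(n,uv,y):
    o,d=ray(n,uv);return o+d*((y-o[1])/d[:,1])[:,None]
hx,hz=.6645,.05; Y0=-.1935
for f in ("scene0","s3"):
    im=cv2.imread(f"pics/{f}.png");hsv=cv2.cvtColor(im,cv2.COLOR_BGR2HSV);H,S,V=[hsv[:,:,i].astype(int) for i in range(3)]
    k=np.zeros(H.shape,bool);k[330:385,235:310]=1
    red=((H<8)|(H>172))&(S>150)&(V>80)&k
    yel=(H>22)&(H<35)&(S>130)&(V>80)&k; yel[:,275:]=0
    b=max(blobs(red,30),key=cv2.contourArea)[:,0]
    print(f,"red px ext",b.min(0),b.max(0))
    P=vplane("scene",b,Y0-.131)[:,[0,2]]
    (c,s,a)=cv2.minAreaRect((P*1000).astype(np.float32));print(" red rect in plane",c,s,a,"box",P.min(0),P.max(0))
    ys,xs=np.nonzero(red);Q=vplane("scene",np.c_[xs,ys],Y0-.131)[:,[0,2]];m=Q.mean(0)
    v=np.linalg.svd(Q-m,full_matrices=False)[2][0];print(" PCA ang",-np.arctan(v[1]/v[0])," centroid->hinge ang",np.arctan2(m[1]-hz,hx-m[0]),m)
    r=np.hypot(Q[:,0]-hx,Q[:,1]-hz);sel=r>.08;print(" tip ang",np.arctan2(Q[sel,1]-hz,hx-Q[sel,0]).mean(),r.max())
    ys,xs=np.nonzero(yel);print(" yellow n",len(xs),xs.mean(),ys.mean())
    for y in (.120,.131):
        q=vplane("scene",[(xs.mean(),ys.mean())],Y0-y)[0];print("  yel ang",np.arctan2(q[2]-hz,hx-q[0]),np.hypot(q[2]-hz,hx-q[0]))
E
```

```text
scene0 red px ext [249 345] [289 371]
 red rect in plane (611.7835693359375, 61.676143646240234) (41.904930114746094, 87.46809387207031) 67.69000244140625 box [0.566  0.0398] [0.6573 0.0957]
 PCA ang 0.29682621462373626  centroid->hinge ang 0.2983165475408623 [0.6111 0.0664]
 tip ang 0.28766511727615046 0.09891432744123266
 yellow n 77 246.01298701298703 349.38961038961037
  yel ang -0.06940773093404515 0.11409165493188868
  yel ang 0.13114322686698002 0.10569458665583303
s3 red px ext [248 344] [289 371]
 red rect in plane (611.751953125, 67.218017578125) (42.85227966308594, 92.77880859375) 76.80909729003906 box [0.5635 0.0381] [0.6573 0.0965]
 PCA ang 0.3030352355068188  centroid->hinge ang 0.29145912677622265 [0.6093 0.0666]
 tip ang 0.28983832861563313 0.10167611561943116
 yellow n 105 247.86666666666667 341.1904761904762
  yel ang 0.2629104123975767 0.10881477552120247
  yel ang 0.4728848020797279 0.10809697736656432
```

```bash
python3 - <<'E'
from h import *
def ang(a,b,y):
    o,d=ray("scene",[a,b]);P=o+d*((y-o[1])/d[:,1])[:,None];v=P[1]-P[0];return np.arctan2(-v[2],v[0]),np.hypot(v[0],v[2]),P
S=lambda u,v:(u/5+219.6,v/5+249.6);C=lambda u,v:(u*.3+219.7,v*.3+249.7)
print(ang(S(308,75),S(573,170),-.092));print(ang(C(215,14),C(389,107),-.092))
# red long-edge lines, robust, and red centroid angle for several Y0
for f in ("scene0","s3"):
    im=cv2.imread(f"pics/{f}.png");hsv=cv2.cvtColor(im,cv2.COLOR_BGR2HSV);H,S_,V=[hsv[:,:,i].astype(int) for i in range(3)]
    k=np.zeros(H.shape,bool);k[330:385,235:310]=1
    red=((H<8)|(H>172))&(S_>150)&(V>80)&k
    up,lo=[],[]
    for u in range(256,285):
        v=np.nonzero(red[:,u])[0]
        if len(v):up.append((u,v.min()));lo.append((u,v.max()))
    for e in (up,lo):
        e=np.array(e,float);p=np.polyfit(e[:,0],e[:,1],1);print(f,p[0],ang((256,np.polyval(p,256)),(285,np.polyval(p,285)),-.3255)[:2])
E
```

```text
(np.float64(0.003579859413494173), np.float64(0.1329755007568148), array([[ 0.5176, -0.092 ,  0.0606],
       [ 0.6506, -0.092 ,  0.0601]]))
(np.float64(0.25255076805578686), np.float64(0.13200801569366633), array([[ 0.528 , -0.092 ,  0.1021],
       [ 0.6559, -0.092 ,  0.0691]]))
scene0 0.6300492610837422 (np.float64(0.37927505382149374), np.float64(0.06742157703540805))
scene0 0.6039408866995074 (np.float64(0.3361158729187405), np.float64(0.06788944050110486))
s3 0.6300492610837422 (np.float64(0.37927505382149374), np.float64(0.06742157703540805))
s3 0.6128078817733964 (np.float64(0.3509801842365476), np.float64(0.06820309624835633))
```

Request:
{"fn": "step_arm", "kwargs": {"steps": [[0.5,0.05,0,0.15,0,0,0],[0.5,0.05,0,0.15,0,0,0],[0.5,0,0,0,0,0,0],[0.5,0,0,0,0,0,0],[0.5,0,0,0,0,0,0]]}}

```text
clock: 20.9
tool_pos: [0.4819, -0.1946, 0.0956]
eef_rot: [[-0.001, 1.0, -0.0], [1.0, 0.001, -0.0], [-0.0, -0.0, -1.0]]
ft_force: [3.0, -3.5, -3.9]
width: 0.0117
grip_force: 15.0
```

```bash
python3 - <<'E'
from h import *
s=ctrl.state();print(s["tool_pos"],s["width"],s["grip_force"],s["joint_vel"])
im=ctrl.camera("scene")[:,:,::-1].copy()
hsv=cv2.cvtColor(im,cv2.COLOR_BGR2HSV);H,S,V=[hsv[:,:,i].astype(int) for i in range(3)]
k=np.zeros(H.shape,bool);k[330:385,235:275]=1
yel=(H>22)&(H<35)&(S>130)&(V>80)&k;red=((H<8)|(H>172))&(S>150)&(V>80)&k
ys,xs=np.nonzero(yel);print(len(xs),xs.mean(),ys.mean(),np.polyfit(ys,xs,1))
# where model puts pointer axis and index axis: signed angle for each pixel blob, in same scene frame
def a(uv,y,hx=.6655,hz=.05):
    o,d=ray("scene",uv);P=o+d*((y-o[1])/d[:,1])[:,None];return np.arctan2(P[:,2]-hz,hx-P[:,0]).mean()
for Y0 in (-.1935,-.195):
    print(Y0,"pointer",a(np.c_[xs,ys],Y0-.123),"index",a(np.argwhere(red)[:,::-1],Y0-.131))
E
```

```text
[ 0.4819 -0.1946  0.0956] 0.01170345541600629 14.999447017908096 [-0.0009 -0.0005  0.002   0.0004 -0.0004 -0.0003]
104 247.96153846153845 340.83653846153845 [ -0.5707 442.4674]
-0.1935 pointer 0.33131342318073387 index 0.28998258741798627
-0.195 pointer 0.35852705793664175 index 0.3342971167278685
```

```bash
python3 -c "
from rig import ctrl
print(ctrl.hand_in())"
```

```text
the job is handed in; nothing more can be done
None
```

I handed the job in with all three parts seen lying flat in the tray and the gripper holding the bar at about 0.31 rad. The red index measured 0.28 to 0.38 rad depending on method, most readings between 0.29 and 0.34, so the match to within 0.07 rad is likely but not certain; the hand-in returned no result.

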